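# Hold the cooler's defrost timer at its third click

## Robot

A 7-joint arm with a two-finger parallel gripper is mounted at the origin on the work surface. World frame = base frame: x ahead of the robot, y to its left, z up, the work surface at z = 0. Lengths are in m, angles in rad, forces in N, time in s.
With the tool pointing down it reaches from about 0.425 to 0.875 m from the base axis. Payload 8.4 kg.
Tool frame: the origin (TCP) lies between the finger pads; the fingertips stand 22 mm ahead of it and the grasp point (between the pads) lies 3 mm ahead of it; x points along the fingers, z is the direction in which the jaws open and shut, and the axes are right-handed (so a half turn about x gives the same grasp; the last joint's range is limited). The gripper opens to 87 mm and grips with 3 to 60 N. Pads are 19 mm wide; open, the fingers measure 117 mm over their backs; the gripper's body (75 mm by 190 mm) begins 51 mm behind the grasp point.
Start: joints at [1.063, 0.333, 0.04, 1.465, -0.013, 1.343, -0.059], TCP at [0.258, -0.596, 0.223] pointing down, gripper open.
Joint ranges: [-2.58, 2.58], [-0.38, 2.09], [-1.3, 1.39], [0.25, 2.4], [-1.5, 4.64], [0.08, 2.09], [-2.65, 2.65]. Speed limits (rad/s): [2.22, 2.22, 2.79, 2.79, 3.14, 3.14, 3.14].

## Interface

Orientations are given as a unit quaternion [w, x, y, z].
In Python, from plant import sense, capture, get_calibration, finish_job gives the robot as it stands. The module is installed in compiled form; this text tells all that it offers.
- The arm moves only by the tool play_rows, never from a script. Its argument "motion" is a list of rows, each a list of 7 numbers: the shift along the world's x, y, z in cm, then the turn, a rotation vector about the world's x, y, z in degrees, then the finger opening in cm, from 0 to 8.7. A call has 1 to 20 rows; each row is the pose to reach, as a shift and turn from the pose measured when the call began; what a row does not reach only later rows make up. A row lasts 1/12 s, in which the tool goes at most 41.7 mm and 7.16 degrees, less where a joint would pass 70% of its speed; a pose out of reach is approached as far as the arm can. A call with a gripper value outside its range is refused whole. The fingers move at their own pace and stop on an object; "grip_force" is the grip in N (left out, the last holds). Time passes only in rows, so rows that repeat a pose let the fingers close. It gives the time, the measured TCP pose, the force and the opening at its end, in the units of the state.
- sense(): the state, without advancing time (a new reading comes with each control period).
- capture(name): name is "scene" or "side" or "wrist"; returns the picture (480x640x3 uint8, blue, green, red); there is no depth.
- get_calibration(name): a dict with "K" (3x3 intrinsics, pixels), "R" (3x3) and "t" (3): a world point X has camera coordinates R X + t; the wrist camera has in their place "mount" (4x4, takes a point from camera to tool coordinates, whose origin is the TCP and whose axes are the tool frame's). Camera axes: x right, y down, z forward; pixel columns grow to the right and rows downward; lengths in m; the calibration is good to about 2 mm. A picture is of the moment at which its call begins: read the wrist's pose just before it. get_calibration takes no time and is no camera call.
- finish_job(): hands the job in, once; it reports no verdict.
The state is a dict: "time_s": time; "q": joint angles; "joint_vel": joint speeds; "tau": joint torques, N m; "ee_pos": TCP position; "tool_rot": TCP orientation; "wrist_force": force on the tool from outside, world axes, zero at the start; "ft_torque": the same for the moment, N m; "finger_gap": finger opening in m.
Only numpy, scipy, OpenCV 4.12 (cv2) and the standard library are available. Lean on these libraries where they do the work, as an engineer would, in place of code of your own. Each camera call takes 0.05 s, during which the arm holds its last target.

## Task

Start a manual defrost of the walk-in cooler: lift the loose blue cover plate straight up off the two pins of the grey defrost timer box and lay it gently, handle up and flat, in the middle of the black rubber mat, and let go of it. Then turn the red spring-return dial inside the box clockwise (seen from above) past its first two clicks to the third, at the orange mark, and keep it there with the fingers for three seconds and on: the dial springs back if let go, so the program finishes while still holding it. Do not shift anything else on the table.

Things in the scene. Friction and masses are not known exactly. Their poses are not given: they have to be found in the camera images.
- housing: grey open timer box fixed on the left or right half of the table, turned up to 20 degrees: 152 (x) x 184 (y) x 85 mm tall (rim); origin at the centre of its underside, -x side to the robot, z up. Cavity 136 x 144 mm, its white floor 40 mm above the table, with 3 black marks (start, clicks 1, 2) and a wide orange one (click 3). On each y-end wall a brass pin (y = +-82 mm), 7 mm thick, 12 mm tall.
- cover: loose blue cover plate, 152 (x) x 184 (y) x 4 mm, about 0.15 to 0.3 kg, with a black grip bar on its middle; at the start it rests on the box's rim, the pins through its two 11 mm holes (2 mm play all round), and hides the dial. Origin at the centre of its underside; axes as the box's at the start.
- cover_center (a point): centre of the cover half-way up, in its grip bar: 20 mm above the plate's underside, 16 mm above its upper face. The grip bar is 14 mm thick along x, 70 mm long along y and rises 36 mm above the plate (its top 20 mm above this point). Axes as the cover's.
- mat_top (a point): centre of the upper face of the black rubber mat, 200 (x) x 230 (y) x 4 mm, fixed flat on the table on the other half from the box; z up.
- dial_grip (a point): on the dial's vertical axis at the box's centre, half-way up its red grip bar, 67 mm above the table. Bar 14 mm thick (y), 56 mm long (x), 30 mm tall (top 15 mm above this point, 3 mm below the box's rim), on a black disc 72 mm across, 12 mm thick. Axes turn with the dial, at rest as the box's. A white line on the bar's -x half is the pointer, at rest to the box's -x side.
- dial (a joint): turn of the dial in rad, 0 at rest, growing clockwise seen from above; clicks at 0.42, 0.84 and 1.26 rad (24, 48, 72 degrees), stop at 1.36. A spring always drives it back to 0: about 0.12 N m at the start, 0.22 N m at the third click, with up to about 0.05 N m more or less between clicks.
- jar: small white jar with a yellow lid, 54 mm across, 65 mm tall, between the timer and the mat; origin at the centre of its underside
- screwdriver: green-handled screwdriver, 170 mm long, lying near the middle of the table, blade away from the robot; origin at its middle on the underside
- syrup_bottle: amber bottle, 66 mm across, 200 mm tall, at the back; origin at the centre of its underside
- steel_pot: aluminium pot, 110 mm across, 90 mm tall, at the back; origin at the centre of its underside
- carton: cardboard carton, 90 x 110 x 100 mm tall, at the back; origin at the centre of its underside
- sauce_bottle: white squeeze bottle with a red cap, 56 mm across, 150 mm tall, at the left; origin at the centre of its underside
- cup: clear plastic cup, 70 mm across, 90 mm tall, at the right; origin at the centre of its underside
Things that resemble listed ones, but are neither listed nor needed, are in the scene too. Of the things shaped like the cover, the blue one is meant. What is shaped like the housing but pink is not meant.

How it is judged:
By the outcome, as a careful person would: the job done as asked, in the order asked, and still so for the second after the job is handed in, while the arm keeps its last pose, push and grip.
It also fails if it takes over 64 s, if anything falls off the work surface, if the arm or the gripper's body presses on something with over 40 N, if the wrist force passes 120 N, or if a joint passes its speed limit or range.

## Working session

There is one attempt and no reset: what is moved stays moved. The work goes in short steps, Python scripts to look and compute and a tool call to move; the robot and the scene stay as the last step left them, time stands still between calls to the robot, and variables do not carry over. Pictures are saved under pics/ and viewed, and the job is handed in when it is done.

Besides the shell and the picture viewer there is one more tool, called after "Request:" as name(argument=value, ...), one argument or row to a line, values as JSON. play_rows: Moves the arm, as the interface text tells. Its arguments: {"type":"object","properties":{"motion":{"type":"array"},"grip_force":{"type":"number"}},"required":["motion"]}

```bash
mkdir -p pics; python3 - <<'E'
from plant import *
import cv2, numpy as np
s=sense(); print(s)
for n in ("scene","side","wrist"):
    cv2.imwrite(f"pics/{n}0.png",capture(n)); c=get_calibration(n); print(n,{k:np.round(v,4).tolist() for k,v in c.items()})
E
```

```text
{'time_s': 0.0, 'q': array([ 1.06280268,  0.33389608,  0.03986793,  1.46622356, -0.01340486,
        1.34329431, -0.05851848]), 'joint_vel': array([ 0.00019368, -0.00051506, -0.00071632, -0.00064936,  0.00166108,
        0.00047167,  0.00025081]), 'tau': array([-1.19062293e-03, -6.56361222e+01,  1.33427974e+00, -4.03799808e+01,
       -5.98747493e-02,  4.49616986e-02,  1.46328712e-04]), 'ee_pos': array([ 0.25817967, -0.596042  ,  0.22239212]), 'tool_rot': array([ 0.59059603,  0.38838443,  0.59155189, -0.38784046]), 'wrist_force': array([ 0.4162544 , -0.68716121, -0.0020677 ]), 'ft_torque': array([ 0.01036357, -0.02587382,  0.00144212]), 'finger_gap': 0.08711731413797576}
scene {'K': [[597.4354, 0.0, 321.8389], [0.0, 597.4354, 236.2114], [0.0, 0.0, 1.0]], 'R': [[-0.4633, 0.8859, -0.0224], [0.608, 0.2994, -0.7353], [-0.6447, -0.3544, -0.6773]], 't': [0.2207, -0.2449, 2.1969]}
side {'K': [[439.7297, 0.0, 312.6943], [0.0, 439.7297, 233.3951], [0.0, 0.0, 1.0]], 'R': [[-0.8377, -0.5456, 0.0224], [-0.3569, 0.5161, -0.7787], [0.4133, -0.6603, -0.6271]], 't': [0.4301, 0.2268, 0.9563]}
wrist {'K': [[425.0474, 0.0, 319.5014], [0.0, 425.0474, 239.6475], [0.0, 0.0, 1.0]], 'mount': [[-0.0001, -0.2736, 0.9618, -0.1613], [0.0011, -0.9618, -0.2736, 0.0757], [1.0, 0.0011, 0.0004, 0.0009], [0.0, 0.0, 0.0, 1.0]]}
```

View pics/scene0.png

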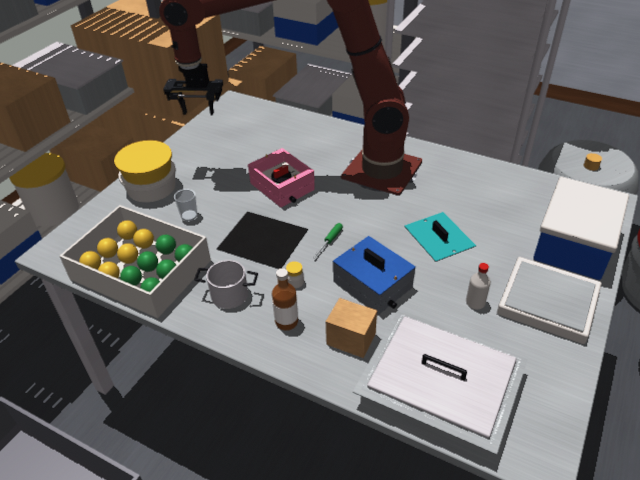

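View pics/side0.png

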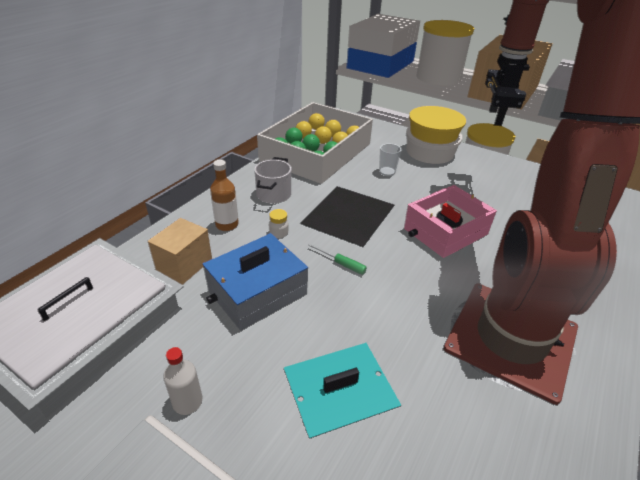

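View pics/wrist0.png

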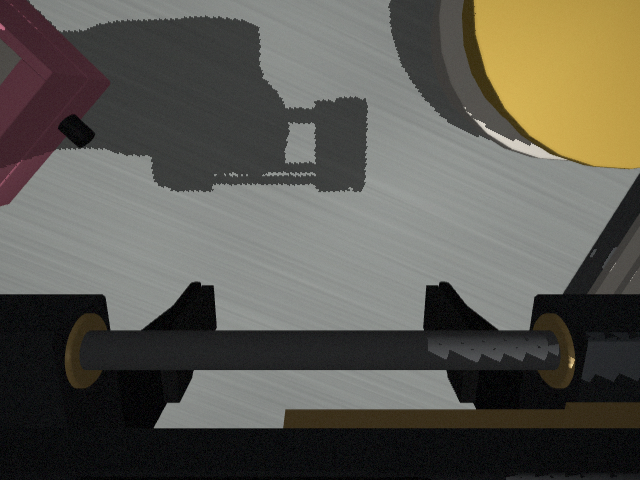

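The scene view shows three candidates. The blue plate on the grey box is at scene (374,268) and side (256,270). A teal loose plate is at scene (440,236), and a pink open box with a red dial is at scene (281,178). Only the blue plate on the grey box fits the description; teal and pink are decoys. The black mat is at scene (262,239) and side (348,215). Next I'll measure these and check an enlarged crop.

```bash
cat > h.py <<'E'
import numpy as np, cv2
from plant import *
def ray(cal,px):
    px=np.atleast_2d(px).astype(float); K=cal["K"]
    d=np.c_[(px[:,0]-K[0,2])/K[0,0],(px[:,1]-K[1,2])/K[1,1],np.ones(len(px))]
    return -cal["R"].T@cal["t"], d@cal["R"]
def onz(cal,px,z):
    o,d=ray(cal,px); return o+d*((z-o[2])/d[:,2])[:,None]
def wcal(s):
    from scipy.spatial.transform import Rotation as Ro
    c=get_calibration("wrist"); w,x,y,z=s["tool_rot"]
    T=np.eye(4);T[:3,:3]=Ro.from_quat([x,y,z,w]).as_matrix();T[:3,3]=s["ee_pos"]
    M=np.linalg.inv(T@c["mount"]); return dict(K=c["K"],R=M[:3,:3],t=M[:3,3])
def big(m,near=None):
    m=cv2.morphologyEx(m.astype(np.uint8)*255,cv2.MORPH_CLOSE,np.ones((3,3)))
    cs,_=cv2.findContours(m,cv2.RETR_EXTERNAL,cv2.CHAIN_APPROX_NONE)
    if near is not None: cs=[c for c in cs if cv2.pointPolygonTest(c,near,True)>-15]
    return max(cs,key=cv2.contourArea)[:,0,:]
def rect(P):
    c,s,a=cv2.minAreaRect((P[:,:2]*1000).astype(np.float32)); return np.round(c,1),np.round(s,1),round(a,1)
E
python3 - <<'E'
from h import *
crops=[]
for n,bp,mp in (("scene",(374,262),(262,239)),("side",(256,265),(348,215))):
    im=cv2.imread(f"pics/{n}0.png"); c=get_calibration(n); hsv=cv2.cvtColor(im,cv2.COLOR_BGR2HSV)
    print(n,"hsv",hsv[bp[1]+8,bp[0]-20],hsv[mp[1],mp[0]],im[mp[1],mp[0]])
    H,S,V=cv2.split(hsv)
    m=(H>100)&(H<125)&(S>140)&(V>110)
    b=big(m,bp); print("cover",rect(onz(c,b,.089)),cv2.boundingRect(b))
    m=(V<45); b2=big(m,mp); print("mat",rect(onz(c,b2,.004)),cv2.boundingRect(b2))
    v=im.copy(); cv2.drawContours(v,[b[:,None],b2[:,None]],-1,(0,255,255),1)
    crops.append(cv2.resize(v[bp[1]-75:bp[1]+75,bp[0]-100:bp[0]+100],(400,300),interpolation=2)); 
    crops.append(cv2.resize(v[mp[1]-75:mp[1]+75,mp[0]-100:mp[0]+100],(400,300),interpolation=2))
cv2.imwrite("pics/crop.png",np.vstack([np.hstack(crops[:2]),np.hstack(crops[2:])]))
E
```

```text
scene hsv [109 182 179] [ 0  8 32] [31 31 32]
cover (array([539.7, 202.8]), array([183.7, 151.1]), 71.1) (333, 236, 82, 58)
mat (array([ 516.3, -194.1]), array([196.5, 227.4]), 3.4) (218, 212, 90, 56)
side hsv [107 155 181] [ 0 10 50] [48 48 50]
cover (array([536.9, 205.3]), array([183.5, 151.6]), 71.4) (204, 234, 103, 70)Traceback (most recent call last):
  File "<stdin>", line 9, in <module>
  File "h.py", line 18, in big
    return max(cs,key=cv2.contourArea)[:,0,:]
           ~~~^^^^^^^^^^^^^^^^^^^^^^^^
ValueError: max() iterable argument is empty
```

```bash
python3 - <<'E'
from h import *
crops=[]
for n,bp,mp in (("scene",(374,262),(262,239)),("side",(256,265),(348,215))):
    im=cv2.imread(f"pics/{n}0.png"); c=get_calibration(n); H,S,V=cv2.split(cv2.cvtColor(im,cv2.COLOR_BGR2HSV))
    b=big((H>100)&(H<125)&(S>140)&(V>110),bp)
    b2=big((V<75),mp); print(n,"mat",rect(onz(c,b2,.004)),cv2.boundingRect(b2))
    # jar lid centre (z=.065)
    l=big((H>20)&(H<32)&(S>150)&(V>120),(294,268) if n=="scene" else (278,216)); print("jar",rect(onz(c,l,.062)))
    # bar top: dark blob in the plate, crude
    k=np.zeros(V.shape,np.uint8); cv2.drawContours(k,[b[:,None]],-1,1,-1)
    g=big((k>0)&(V<70)&(S<150),bp); print("bar px",cv2.boundingRect(g), rect(onz(c,g,.125)))
    v=im.copy(); cv2.drawContours(v,[b[:,None],b2[:,None]],-1,(0,255,255),1)
    for q in (bp,mp): crops.append(cv2.resize(v[q[1]-75:q[1]+75,q[0]-100:q[0]+100],(400,300),interpolation=2)) 
cv2.imwrite("pics/crop.png",np.vstack([np.hstack(crops[:2]),np.hstack(crops[2:])]))
E
```

```text
scene mat (array([ 516.1, -195.1]), array([199.6, 229.4]), 3.4) (217, 212, 91, 57)
jar (array([632.4,  -8.9]), array([45.5, 41.2]), 29.1)
bar px (365, 249, 19, 21) (array([554. , 208.6]), array([87.1, 35.3]), 71.4)
side mat (array([ 513.2, -191.3]), array([195.6, 228.1]), 3.4) (301, 187, 93, 60)
jar (array([630.6,  -6.1]), array([37.9, 45.5]), 35.9)
bar px (241, 247, 28, 26) (array([524.8, 218.3]), array([82.5, 41.8]), 70.7)
```

View pics/crop.png

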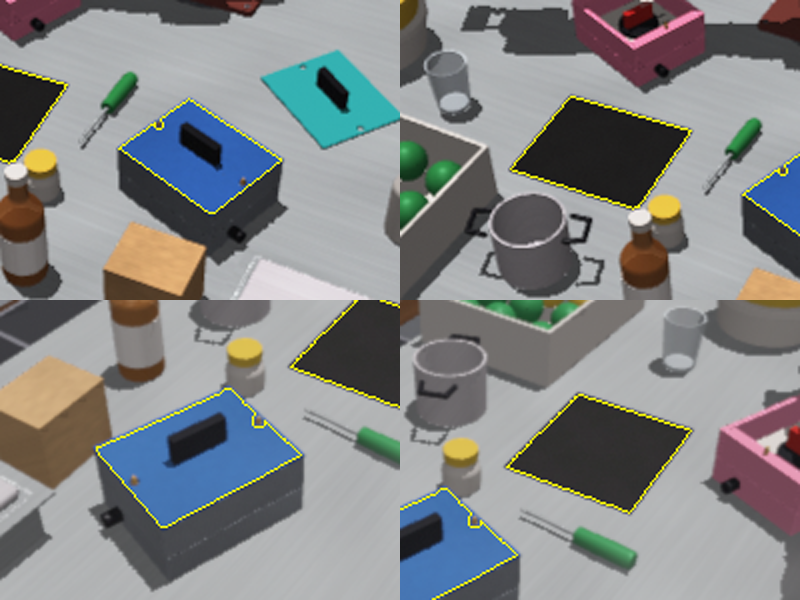

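The crop confirms it: the blue plate sits on the grey box, brass pins showing at both ends, and the mat outline is clean. Box centre is ≈ (0.538, 0.204), yaw −18.8°, and mat centre ≈ (0.5145, −0.193), yaw 3.4°. Next I'll work out the hover move.

```bash
cat >> h.py <<'E'
from scipy.spatial.transform import Rotation as Ro
def tool(s):
    w,x,y,z=s["tool_rot"]; return Ro.from_quat([x,y,z,w])
def goto(p,jaw):
    "shift cm and rotvec deg from present to p, pointing down, jaw z-axis at angle jaw deg"
    s=sense(); R0=tool(s); z=np.array([np.cos(np.radians(jaw)),np.sin(np.radians(jaw)),0]); x=np.array([0,0,-1.])
    R=np.c_[x,np.cross(z,x),z]
    rv=(Ro.from_matrix(R)*R0.inv()).as_rotvec(degrees=True)
    return np.round((np.array(p)-s["ee_pos"])*100,2),np.round(rv,1)
def st():
    s=sense(); R=tool(s).as_matrix(); print("t",round(s["time_s"],2),"p",np.round(s["ee_pos"],4),"down",np.round(R[:,0],3),"jaw",round(float(np.degrees(np.arctan2(R[1,2],R[0,2]))),1),"F",np.round(s["wrist_force"],1),"T",np.round(s["ft_torque"],2),"gap",round(float(s["finger_gap"]),4),"q",np.round(s["q"],2))
E
python3 -c "
from h import *
st()
for j in (-18.8,161.2): print(goto([.538,.204,.22],j))"
```

```text
t 0.15 p [ 0.2582 -0.5961  0.2226] down [-0.001  0.001 -1.   ] jaw -66.6 F [ 0.3 -0.7 -0.1] T [ 0.02 -0.03  0.06] gap 0.0867 q [ 1.06  0.33  0.04  1.47 -0.01  1.34 -0.06]
(array([27.98, 80.01, -0.26]), array([-0. , -0.1, 47.8]))
(array([27.98, 80.01, -0.26]), array([-1.000e-01,  1.000e-01, -1.322e+02]))
```

Request:
play_rows(
  motion=[
    [2,2,2,0,0,0,8.7],
    [5,5,4,0,0,0,8.7],
    [8,9,4,0,0,0,8.7],
    [11,13,4,0,0,2,8.7],
    [14,17,4,0,0,5,8.7],
    [17,21,4,0,0,8,8.7],
    [19,25,4,0,0,11,8.7],
    [21,29,4,0,0,14,8.7],
    [22.5,33,4,0,0,17,8.7],
    [23.5,37,4,0,0,20,8.7],
    [24,41,4,0,0,23,8.7],
    [24.5,45,4,0,0,26,8.7],
    [25,49,4,0,0,29,8.7],
    [25.5,53,4,0,0,32,8.7],
    [26,57,4,0,0,35,8.7],
    [26.5,61,4,0,0,38,8.7],
    [27,65,4,0,0,41,8.7],
    [27.5,69,4,0,0,44,8.7],
    [28,73,4,0,0,47,8.7],
    [28,76,4,0,0,47.8,8.7],
  ],
)

```text
time_s: 1.82
ee_pos: [0.537, 0.1466, 0.2625]
tool_rot: [0.697, 0.114, 0.698, -0.114]
wrist_force: [1.4, 0.1, 0.4]
finger_gap: 0.0868
```

```bash
python3 -c "
from h import *
st(); print(goto([.538,.204,.26],-18.8))"
```

```text
t 1.82 p [0.537  0.1466 0.2625] down [-0.001  0.    -1.   ] jaw -18.6 F [1.4 0.1 0.4] T [-0.02 -0.2  -0.02] gap 0.0868 q [ 0.2   0.17 -0.61  1.61  0.1   1.39 -0.75]
(array([ 0.1 ,  5.74, -0.25]), array([-0. , -0.1, -0.2]))
```

Request:
play_rows(
  motion=[
    [0,3,0,0,0,0,8.7],
    [0.1,5.7,0,0,0,-0.2,8.7],
    [0.1,5.7,0,0,0,-0.2,8.7],
    [0.1,5.7,0,0,0,-0.2,8.7],
  ],
)

```text
time_s: 2.15
ee_pos: [0.5373, 0.2053, 0.2621]
tool_rot: [0.697, 0.115, 0.698, -0.114]
wrist_force: [0.5, -1.8, -0.1]
finger_gap: 0.0872
```

```bash
python3 - <<'E'
from h import *
st(); s=sense(); im=capture("wrist"); cv2.imwrite("pics/w1.png",im); c=wcal(s)
H,S,V=cv2.split(cv2.cvtColor(im,cv2.COLOR_BGR2HSV))
b=big((H>100)&(H<125)&(S>130)&(V>60)); print(cv2.boundingRect(b),rect(onz(c,b,.089)))
E
```

```text
t 2.15 p [0.5373 0.2053 0.2621] down [-0.002  0.001 -1.   ] jaw -18.6 F [ 0.5 -1.8 -0.1] T [-0.05 -0.1  -0.01] gap 0.0872 q [ 0.11  0.22 -0.64  1.57  0.13  1.4  -0.87]
(223, 97, 203, 224) (array([540.6, 202.9]), array([183.3, 151.4]), 71.3)
```

View pics/w1.png

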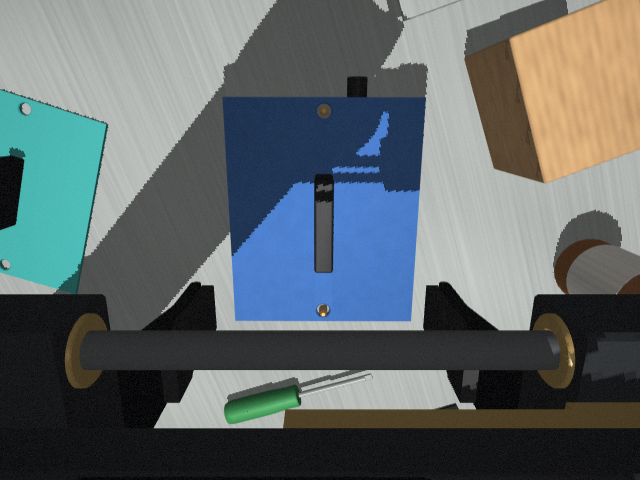

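```bash
python3 - <<'E'
from h import *
c=get_calibration("scene")
print("syrup",onz(c,[286,318],0)[0],"cap",onz(c,[282,274],.2)[0])
print("pot",onz(c,[227,268],.09)[0],"cup",onz(c,[186,196],.09)[0],"pink",onz(c,[[250,163],[313,178],[284,195],[275,152]],.085))
print(goto([.5392,.2035,.116],-18.7))
E
```

```text
syrup [0.76531594 0.03670878 0.        ] cap [0.78104129 0.04849693 0.2       ]
pot [ 0.74321257 -0.16549256  0.09      ] cup [ 0.52794819 -0.47471459  0.09      ] pink [[ 0.27366311 -0.38895823  0.085     ]
 [ 0.25347328 -0.14825214  0.085     ]
 [ 0.37649055 -0.19045535  0.085     ]
 [ 0.17729166 -0.34422963  0.085     ]]
(array([ 1.400e-01,  1.000e-02, -1.461e+01]), array([ 0. , -0.1,  0.1]))
```

Request:
play_rows(
  motion=[
    [0.1,-0.1,-3,0,-0.1,0,8.7],
    [0.1,-0.1,-6,0,-0.1,0,6],
    [0.1,-0.1,-9,0,-0.1,0,5],
    [0.1,0,-11,0,-0.1,0,4],
    [0.1,0,-12.5,0,-0.1,0,4],
    [0.1,0,-13.3,0,-0.1,0,4],
    [0.1,0,-14,0,-0.1,0,4],
    [0.1,0,-14.6,0,-0.1,0,4],
    [0.1,0,-14.6,0,-0.1,0,4],
    [0.1,0,-14.6,0,-0.1,0,4],
  ],
  grip_force=20,
)

```text
time_s: 3.03
ee_pos: [0.5392, 0.2032, 0.1167]
tool_rot: [0.698, 0.116, 0.697, -0.116]
wrist_force: [-0.1, 0.2, 0.2]
finger_gap: 0.0416
```

```bash
python3 - <<'E'
from h import *
st(); print(goto([.5392,.2035,.116],-18.7))
cv2.imwrite("pics/w2.png",capture("wrist"))
E
```

```text
t 3.03 p [0.5392 0.2032 0.1167] down [ 0.001 -0.    -1.   ] jaw -18.8 F [-0.1  0.2  0.2] T [-0.02 -0.04 -0.  ] gap 0.0416 q [ 0.09  0.33 -0.63  1.75  0.21  1.13 -0.93]
(array([-0.  ,  0.03, -0.07]), array([0. , 0. , 0.1]))
```

View pics/w2.png

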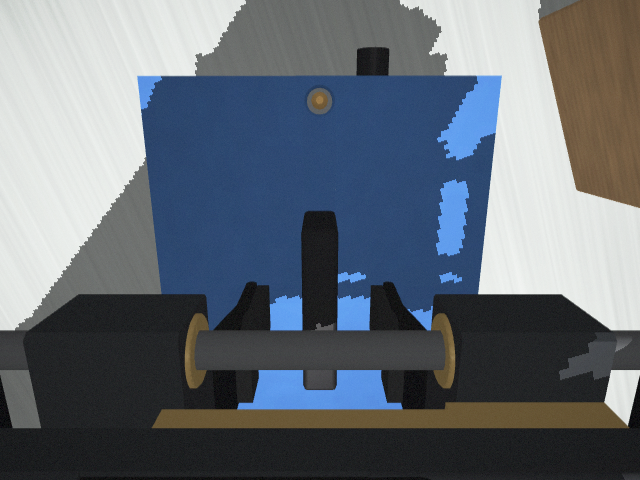

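The bar is centred between the fingers (cols 269 and 371, bar at 320). Closing.

Request:
play_rows(
  motion=[
    [0,0,0,0,0,0,1.0],
    [0,0,0,0,0,0,0.5],
    [0,0,0,0,0,0,0.5],
    [0,0,0,0,0,0,0.5],
    [0,0,0,0,0,0,0.5],
    [0,0,0,0,0,0,0.5],
    [0,0,0,0,0,0,0.5],
  ],
  grip_force=30,
)

```text
time_s: 3.67
ee_pos: [0.5394, 0.2035, 0.1171]
tool_rot: [0.698, 0.116, 0.697, -0.115]
wrist_force: [0.2, -0.1, 1.2]
finger_gap: 0.0135
```

```bash
python3 -c "
from h import *
st()"
```

```text
t 3.67 p [0.5394 0.2035 0.1171] down [ 0.001  0.    -1.   ] jaw -18.8 F [ 0.2 -0.1  1.2] T [-0.08  0.03 -0.03] gap 0.0135 q [ 0.09  0.33 -0.63  1.75  0.21  1.13 -0.93]
```

Gripped at a 13.5 mm gap with no side force. Lifting straight up.

Request:
play_rows(
  motion=[
    [0,0,0.3,0,0,0,0.5],
    [0,0,0.7,0,0,0,0.5],
    [0,0,1.2,0,0,0,0.5],
    [0,0,1.8,0,0,0,0.5],
    [0,0,2.5,0,0,0,0.5],
    [0,0,3.5,0,0,0,0.5],
    [0,0,5,0,0,0,0.5],
    [0,0,7,0,0,0,0.5],
    [0,0,8.5,0,0,0,0.5],
    [0,0,9.5,0,0,0,0.5],
    [0,0,10,0,0,0,0.5],
    [0,0,10,0,0,0,0.5],
  ],
)

```text
time_s: 4.67
ee_pos: [0.5398, 0.2037, 0.2183]
tool_rot: [0.699, 0.116, 0.697, -0.115]
wrist_force: [0.3, -0.7, -3.2]
finger_gap: 0.0138
```

```bash
python3 - <<'E'
from h import *
st(); print(goto([.5145,-.193,.2],3.4))
a=capture("wrist");b=capture("scene"); cv2.imwrite("pics/w3.png",np.hstack([cv2.resize(a,(400,300)),cv2.resize(b,(400,300))]))
c=get_calibration("scene"); cv2.imwrite("pics/s3.png",cv2.resize(b[200:350,274:474],(800,600),interpolation=2))
E
```

```text
t 4.67 p [0.5398 0.2037 0.2183] down [ 0.003  0.    -1.   ] jaw -18.8 F [ 0.3 -0.7 -3.2] T [-0.03 -0.07  0.  ] gap 0.0138 q [ 0.11  0.25 -0.64  1.63  0.15  1.31 -0.89]
(array([ -2.53, -39.67,  -1.83]), array([-0.1,  0.2, 22.2]))
```

View pics/w3.png

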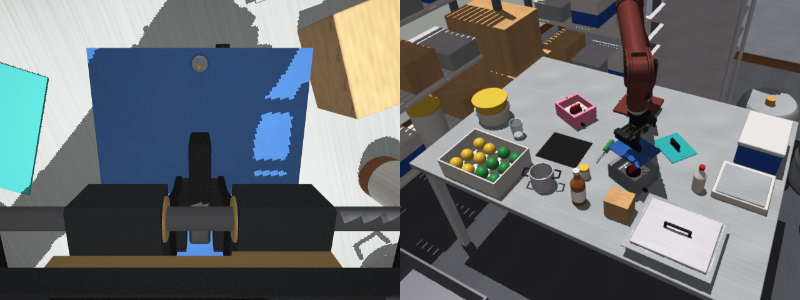

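The plate is held flat and level, the box is open and the pins are clear. Carrying it to the mat.

Request:
play_rows(
  motion=[
    [0,-1,0,0,0,0,0.5],
    [-0.1,-2.5,0,0,0,1,0.5],
    [-0.3,-4.5,0,0,0,2,0.5],
    [-0.5,-7,0,0,0,4,0.5],
    [-0.7,-9.5,0,0,0,6,0.5],
    [-0.9,-12,0,0,0,8,0.5],
    [-1.1,-14.5,0,0,0,10,0.5],
    [-1.3,-17,0,0,0,12,0.5],
    [-1.5,-19.5,0,0,0,14,0.5],
    [-1.7,-22,0,0,0,15,0.5],
    [-1.9,-24.5,0,0,0,16,0.5],
    [-2.1,-27,0,0,0,17,0.5],
    [-2.2,-29.5,0,0,0,18,0.5],
    [-2.3,-32,0,0,0,19,0.5],
    [-2.4,-34.5,0,0,0,20,0.5],
    [-2.5,-36.5,-0.5,0,0,21,0.5],
    [-2.5,-38,-1,0,0,22,0.5],
    [-2.5,-39.2,-1.5,0,0.2,22.2,0.5],
    [-2.5,-39.7,-1.8,0,0.2,22.2,0.5],
    [-2.5,-39.7,-1.8,0,0.2,22.2,0.5],
  ],
)

```text
time_s: 6.43
ee_pos: [0.5132, -0.1948, 0.1971]
tool_rot: [0.705, -0.02, 0.709, 0.02]
wrist_force: [0.4, 0.1, -2.1]
finger_gap: 0.014
```

```bash
python3 - <<'E'
from h import *
st(); print(goto([.5145,-.193,.036],3.4)); s=sense()
a=capture("wrist");b=capture("side"); cv2.imwrite("pics/w4.png",np.hstack([cv2.resize(a,(400,300)),cv2.resize(b,(400,300))]))
cv2.imwrite("pics/w4raw.png",a); cv2.imwrite("pics/side4.png",b); cv2.imwrite("pics/scene4.png",capture("scene"))
E
```

```text
t 6.43 p [ 0.5132 -0.1948  0.1971] down [-0.005  0.    -1.   ] jaw 3.3 F [ 0.4  0.1 -2.1] T [-0.02 -0.02  0.02] gap 0.014 q [ 0.63  0.17 -0.39  1.73  0.07  1.26  0.28]
(array([  0.13,   0.18, -16.11]), array([-0. , -0.3,  0.1]))
```

View pics/w4.png

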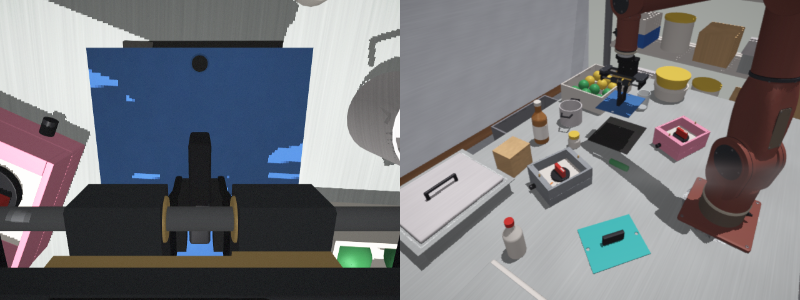

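View pics/scene4.png

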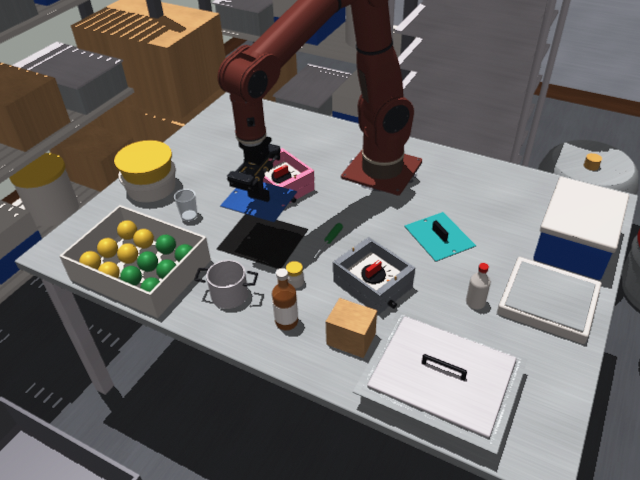

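Request:
play_rows(
  motion=[
    [0.1,0.2,-1,0,-0.3,0,0.5],
    [0.1,0.2,-3,0,-0.3,0,0.5],
    [0.1,0.2,-5,0,-0.3,0,0.5],
    [0.1,0.2,-7,0,-0.3,0,0.5],
    [0.1,0.2,-9,0,-0.3,0,0.5],
    [0.1,0.2,-11,0,-0.3,0,0.5],
    [0.1,0.2,-12.5,0,-0.3,0,0.5],
    [0.1,0.2,-13.5,0,-0.3,0,0.5],
    [0.1,0.2,-14.2,0,-0.3,0,0.5],
    [0.1,0.2,-14.7,0,-0.3,0,0.5],
    [0.1,0.2,-15,0,-0.3,0,0.5],
    [0.1,0.2,-15.2,0,-0.3,0,0.5],
    [0.1,0.2,-15.4,0,-0.3,0,0.5],
    [0.1,0.2,-15.4,0,-0.3,0,0.5],
  ],
)

```text
time_s: 7.75
ee_pos: [0.5156, -0.1905, 0.0448]
tool_rot: [0.708, -0.022, 0.706, 0.021]
wrist_force: [-1.2, -0.5, -2.9]
finger_gap: 0.0138
```

```bash
python3 -c "
from h import *
st(); print(goto([.5145,-.193,.036],3.4))"
```

```text
t 7.75 p [ 0.5156 -0.1905  0.0448] down [ 0.003 -0.    -1.   ] jaw 3.5 F [-1.2 -0.5 -2.9] T [ 0.01 -0.08  0.05] gap 0.0138 q [ 0.6   0.32 -0.38  1.89  0.15  0.95  0.22]
(array([-0.11, -0.25, -0.88]), array([ 0. ,  0.2, -0.1]))
```

Request:
play_rows(
  motion=[
    [-0.1,-0.2,-0.15,0,0.2,0,0.5],
    [-0.1,-0.2,-0.3,0,0.2,0,0.5],
    [-0.1,-0.2,-0.45,0,0.2,0,0.5],
    [-0.1,-0.2,-0.6,0,0.2,0,0.5],
    [-0.1,-0.2,-0.7,0,0.2,0,0.5],
    [-0.1,-0.2,-0.75,0,0.2,0,0.5],
    [-0.1,-0.2,-0.75,0,0.2,0,0.5],
  ],
)

```text
time_s: 8.33
ee_pos: [0.5145, -0.1924, 0.0371]
tool_rot: [0.707, -0.021, 0.707, 0.021]
wrist_force: [-0.2, -0.9, -2.9]
finger_gap: 0.0136
```

```bash
python3 -c "
from h import *
st(); print(goto([.5145,-.193,.036],3.4))"
```

```text
t 8.33 p [ 0.5145 -0.1924  0.0371] down [-0.001 -0.    -1.   ] jaw 3.5 F [-0.2 -0.9 -2.9] T [ 0.   -0.1   0.05] gap 0.0136 q [ 0.6   0.34 -0.38  1.89  0.15  0.94  0.21]
(array([ 0.  , -0.06, -0.11]), array([ 0. , -0. , -0.1]))
```

Request:
play_rows(
  motion=[
    [0,0,-0.05,0,0,0,0.5],
    [0,0,-0.1,0,0,0,0.5],
    [0,0,-0.15,0,0,0,0.5],
    [0,0,-0.2,0,0,0,0.5],
    [0,0,-0.2,0,0,0,0.5],
  ],
)

```text
time_s: 8.75
ee_pos: [0.5145, -0.1924, 0.036]
tool_rot: [0.707, -0.022, 0.707, 0.021]
wrist_force: [-4.9, 2.5, 8.2]
finger_gap: 0.0135
```

```bash
python3 -c "
from h import *
st()"
```

```text
t 8.75 p [ 0.5145 -0.1924  0.036 ] down [-0.001 -0.001 -1.   ] jaw 3.5 F [-4.9  2.5  8.2] T [0.37 0.94 0.01] gap 0.0135 q [ 0.6   0.34 -0.38  1.89  0.15  0.94  0.21]
```

It's on the mat (8 N up). Releasing with a small opening, then rising.

Request:
play_rows(
  motion=[
    [0,0,0.05,0,0,0,1.6],
    [0,0,0.05,0,0,0,2.0],
    [0,0,0.05,0,0,0,3.0],
    [0,0,0.05,0,0,0,4.0],
    [0,0,0.05,0,0,0,4.0],
    [0,0,0.05,0,0,0,4.0],
  ],
)

```text
time_s: 9.25
ee_pos: [0.5145, -0.1925, 0.0365]
tool_rot: [0.707, -0.022, 0.707, 0.021]
wrist_force: [0.6, 0.1, 0.3]
finger_gap: 0.0366
```

Request:
play_rows(
  motion=[
    [0,0,0.5,0,0,0,4],
    [0,0,1.5,0,0,0,4],
    [0,0,3,0,0,0,4],
    [0,0,5,0,0,0,4],
    [0,0,8,0,0,0,4],
    [0,0,11,0,0,0,4],
    [0,0,14,0,0,0,4],
    [0,0,17,0,0,0,4],
    [0,0,18,0,0,0,4],
    [0,0,18,0,0,0,4],
  ],
)

```text
time_s: 10.08
ee_pos: [0.5162, -0.1928, 0.2207]
tool_rot: [0.709, -0.023, 0.705, 0.02]
wrist_force: [-0.6, 0.7, 0.1]
finger_gap: 0.0398
```

```bash
python3 - <<'E'
from h import *
st(); s=sense(); im=capture("wrist"); c=wcal(s)
H,S,V=cv2.split(cv2.cvtColor(im,cv2.COLOR_BGR2HSV))
try:
    b=big((H>100)&(H<125)&(S>130)&(V>50)); print(cv2.boundingRect(b),rect(onz(c,b,.008)))
except Exception as e: print(e)
sc=capture("scene"); c=get_calibration("scene"); H,S,V=cv2.split(cv2.cvtColor(sc,cv2.COLOR_BGR2HSV))
b=big((H>100)&(H<125)&(S>130)&(V>50),(262,239)); print(cv2.boundingRect(b),rect(onz(c,b,.008)))
cv2.imwrite("pics/w5.png",np.hstack([cv2.resize(im,(400,300)),cv2.resize(sc[160:340,150:390],(400,300))]))
# dial red bar and white floor in scene
print(goto([.539,.2035,.22],71.3))
E
```

```text
t 10.08 p [ 0.5162 -0.1928  0.2207] down [ 0.005 -0.003 -1.   ] jaw 3.5 F [-0.6  0.7  0.1] T [-0.06 -0.06  0.01] gap 0.0398 q [ 0.63  0.16 -0.4   1.7   0.06  1.29  0.28]
(225, 96, 182, 204) (array([ 515.4, -192.8]), array([152. , 183.7]), 3.6)
(227, 216, 73, 45) (array([ 513. , -194.6]), array([158.2, 188. ]), 3.3)
(array([ 2.45, 39.59,  0.34]), array([ 0. ,  0. , 67.8]))
```

View pics/w5.png

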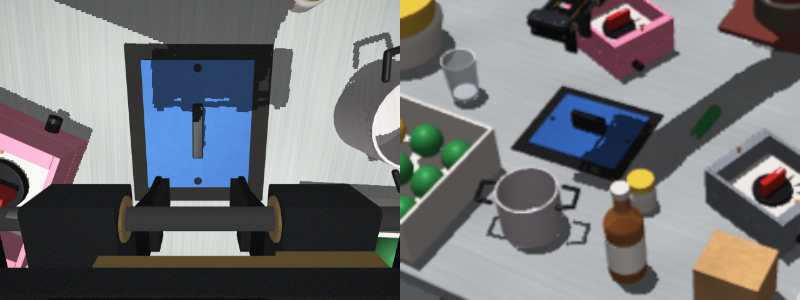

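The cover lies flat, handle up, at (515, −193) mm and yaw 3.6°, matching the mat. Now to the dial.

Request:
play_rows(
  motion=[
    [0,1.5,0.3,0,0,2,4],
    [0.2,4,0.3,0,0,6,4],
    [0.5,7,0.3,0,0,11,4],
    [0.7,10,0.3,0,0,16,4],
    [0.9,13,0.3,0,0,21,4],
    [1.1,16,0.3,0,0,26,4],
    [1.3,19,0.3,0,0,31,4],
    [1.5,22,0.3,0,0,36,4],
    [1.7,25,0.3,0,0,41,4],
    [1.9,28,0.3,0,0,46,4],
    [2.1,31,0.3,0,0,51,4],
    [2.3,34,0.3,0,0,56,4],
    [2.4,36.5,0.3,0,0,60,4],
    [2.4,38.5,0.3,0,0,64,4],
    [2.4,39.6,0.3,0,0,67,4],
    [2.4,39.6,0.3,0,0,67.8,4],
    [2.4,39.6,0.3,0,0,67.8,4],
    [2.4,39.6,0.3,0,0,67.8,4],
  ],
)

```text
time_s: 11.68
ee_pos: [0.5378, 0.2033, 0.2191]
tool_rot: [0.574, -0.412, 0.575, 0.412]
wrist_force: [-0.4, -0.6, -0.6]
finger_gap: 0.0399
```

```bash
python3 - <<'E'
from h import *
st(); s=sense(); im=capture("wrist"); c=wcal(s); cv2.imwrite("pics/w6.png",im)
H,S,V=cv2.split(cv2.cvtColor(im,cv2.COLOR_BGR2HSV))
b=big(((H<8)|(H>172))&(S>150)&(V>60)); print(cv2.boundingRect(b),rect(onz(c,b,.082)))
for n,p in (("scene",(374,268)),("side",(252,270))):
    sc=capture(n); cv2.imwrite(f"pics/{n}6.png",sc)
E
```

```text
t 11.68 p [0.5378 0.2033 0.2191] down [-0.    -0.001 -1.   ] jaw 71.3 F [-0.4 -0.6 -0.6] T [ 0.03 -0.13 -0.  ] gap 0.0399 q [ 0.21  0.27 -0.77  1.63  0.19  1.33  0.65]
(312, 184, 19, 80) (array([538. , 204.4]), array([13.3, 58.8]), 71.0)
```

View pics/w6.png

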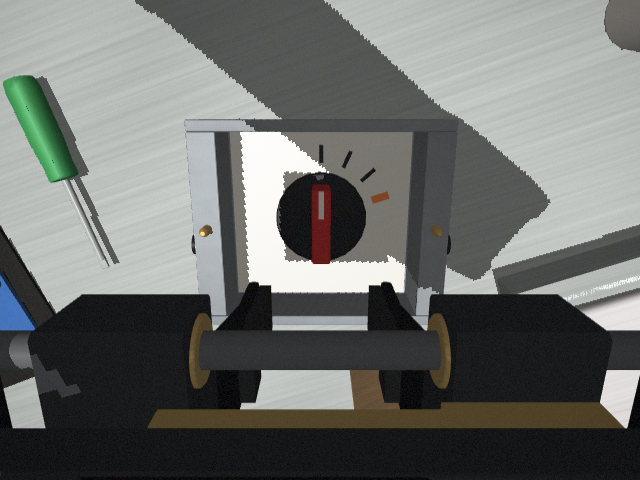

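The dial is at rest: its pointer is at the start mark (321,152), with clicks 1 and 2 at (347,159) and (368,174) and orange at (380,197). The bar is centred between the fingers. Descending to TCP z 0.079, so the fingertips stay above the disc.

Request:
play_rows(
  motion=[
    [0.1,0.1,-2,0,0,-0.2,4],
    [0.1,0.1,-4,0,0,-0.2,4],
    [0.1,0.1,-6.5,0,0,-0.2,4],
    [0.1,0.1,-9,0,0,-0.2,4],
    [0.1,0.1,-11,0,0,-0.2,4],
    [0.1,0.1,-12.5,0,0,-0.2,4],
    [0.1,0.1,-13.4,0,0,-0.2,4],
    [0.1,0.1,-13.9,0,0,-0.2,4],
    [0.1,0.1,-14,0,0,-0.2,4],
    [0.1,0.1,-14,0,0,-0.2,4],
  ],
)

```text
time_s: 12.67
ee_pos: [0.5399, 0.2035, 0.08]
tool_rot: [0.576, -0.411, 0.576, 0.41]
wrist_force: [-1.0, 0.6, 0.2]
finger_gap: 0.0395
```

```bash
python3 - <<'E'
from h import *
st(); print(goto([.5385,.204,.0785],71.2)); cv2.imwrite("pics/w7.png",capture("wrist"))
E
```

```text
t 12.67 p [0.5399 0.2035 0.08  ] down [ 0.001 -0.001 -1.   ] jaw 70.9 F [-1.   0.6  0.2] T [ 0.09 -0.12  0.01] gap 0.0395 q [ 0.16  0.4  -0.73  1.78  0.3   1.08  0.57]
(array([-0.14,  0.05, -0.15]), array([0.1, 0.1, 0.3]))
```

View pics/w7.png

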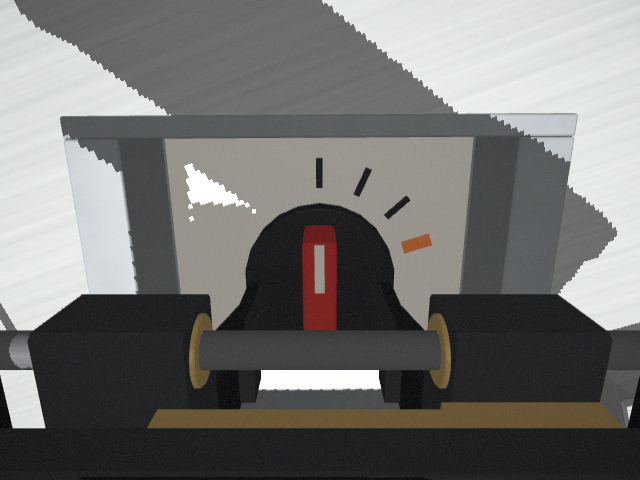

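Request:
play_rows(
  motion=[
    [-0.1,0.05,-0.1,0,0,0.3,3],
    [-0.1,0.05,-0.1,0,0,0.3,1.0],
    [-0.1,0.05,-0.1,0,0,0.3,0.5],
    [-0.1,0.05,-0.1,0,0,0.3,0.5],
    [-0.1,0.05,-0.1,0,0,0.3,0.5],
    [-0.1,0.05,-0.1,0,0,0.3,0.5],
    [-0.1,0.05,-0.1,0,0,0.3,0.5],
    [-0.1,0.05,-0.1,0,0,0.3,0.5],
  ],
  grip_force=45,
)

```text
time_s: 13.38
ee_pos: [0.5391, 0.2039, 0.0796]
tool_rot: [0.575, -0.412, 0.575, 0.411]
wrist_force: [-1.8, -2.4, 4.0]
finger_gap: 0.0125
```

```bash
python3 -c "
from h import *
st()"
```

```text
t 13.38 p [0.5391 0.2039 0.0796] down [ 0.002 -0.001 -1.   ] jaw 71.2 F [-1.8 -2.4  4. ] T [-0.43  0.23 -0.01] gap 0.0125 q [ 0.16  0.4  -0.73  1.78  0.3   1.07  0.57]
```

Gripped with low forces. Turning clockwise in stages.

Request:
play_rows(
  motion=[
    [0,0,0,0,0,-2,0.5],
    [0,0,0,0,0,-5,0.5],
    [0,0,0,0,0,-8,0.5],
    [0,0,0,0,0,-11,0.5],
    [0,0,0,0,0,-14,0.5],
    [0,0,0,0,0,-17,0.5],
    [0,0,0,0,0,-20,0.5],
    [0,0,0,0,0,-23,0.5],
    [0,0,0,0,0,-26,0.5],
    [0,0,0,0,0,-28,0.5],
    [0,0,0,0,0,-30,0.5],
    [0,0,0,0,0,-30,0.5],
  ],
)

```text
time_s: 14.38
ee_pos: [0.5392, 0.2041, 0.0796]
tool_rot: [0.662, -0.249, 0.662, 0.248]
wrist_force: [-0.1, -0.2, 1.5]
finger_gap: 0.0127
```

```bash
python3 - <<'E'
from h import *
st(); print(goto([.5388,.204,.0796],-2)); cv2.imwrite("pics/w8.png",capture("wrist"))
E
```

```text
t 14.38 p [0.5392 0.2041 0.0796] down [ 0.001 -0.002 -1.   ] jaw 41.2 F [-0.1 -0.2  1.5] T [-0.19 -0.06  0.22] gap 0.0127 q [ 0.09  0.38 -0.64  1.79  0.26  1.06  0.08]
(array([-0.04, -0.01,  0.  ]), array([  0.1,   0. , -43.2]))
```

View pics/w8.png

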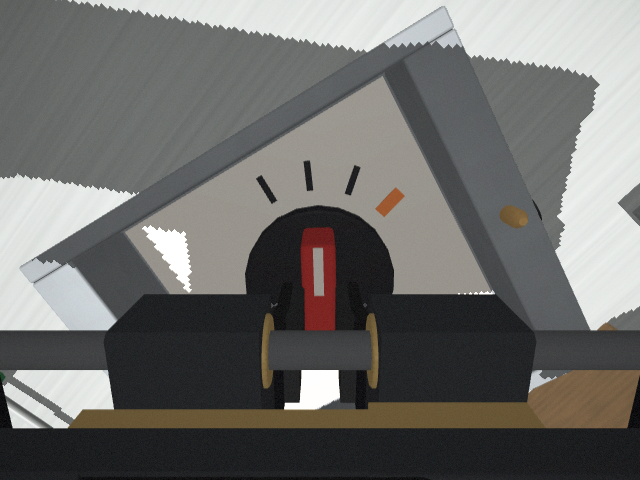

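The pointer has followed to just past click 1 and is still in line with the fingers. Turning the rest, −42.5° to about 72.5° total.

Request:
play_rows(
  motion=[
    [0,0,0,0,0,-3,0.5],
    [0,0,0,0,0,-6,0.5],
    [0,0,0,0,0,-9,0.5],
    [0,0,0,0,0,-12,0.5],
    [0,0,0,0,0,-15,0.5],
    [0,0,0,0,0,-18,0.5],
    [0,0,0,0,0,-21,0.5],
    [0,0,0,0,0,-24,0.5],
    [0,0,0,0,0,-27,0.5],
    [0,0,0,0,0,-30,0.5],
    [0,0,0,0,0,-33,0.5],
    [0,0,0,0,0,-36,0.5],
    [0,0,0,0,0,-38.5,0.5],
    [0,0,0,0,0,-40.5,0.5],
    [0,0,0,0,0,-42,0.5],
    [0,0,0,0,0,-42.5,0.5],
    [0,0,0,0,0,-42.5,0.5],
  ],
)

```text
time_s: 15.85
ee_pos: [0.5394, 0.2041, 0.0796]
tool_rot: [0.707, 0.007, 0.707, -0.008]
wrist_force: [1.2, -0.5, -0.4]
finger_gap: 0.0125
```

```bash
python3 - <<'E'
from h import *
st(); s=sense(); im=capture("wrist"); cv2.imwrite("pics/w9.png",im); c=wcal(s)
H,S,V=cv2.split(cv2.cvtColor(im,cv2.COLOR_BGR2HSV))
b=big((H>5)&(H<17)&(S>150)&(V>120)&(np.indices(H.shape)[0]<300)); print("orange",cv2.boundingRect(b))
p=onz(c,b,.040).mean(0); a=np.degrees(np.arctan2(p[1]-.204,p[0]-.5388)); print(p,"orange az",a,"dial turn of orange",(180-18.8-a)%360)
E
```

```text
t 15.85 p [0.5394 0.2041 0.0796] down [-0.    -0.002 -1.   ] jaw -1.2 F [ 1.2 -0.5 -0.4] T [-0.13 -0.4   0.16] gap 0.0125 q [-0.01  0.35 -0.51  1.79  0.2   1.05 -0.62]
orange (313, 161, 12, 29)
[0.54094921 0.25294477 0.04      ] orange az 87.48570092865606 dial turn of orange 73.71429907134393
```

View pics/w9.png

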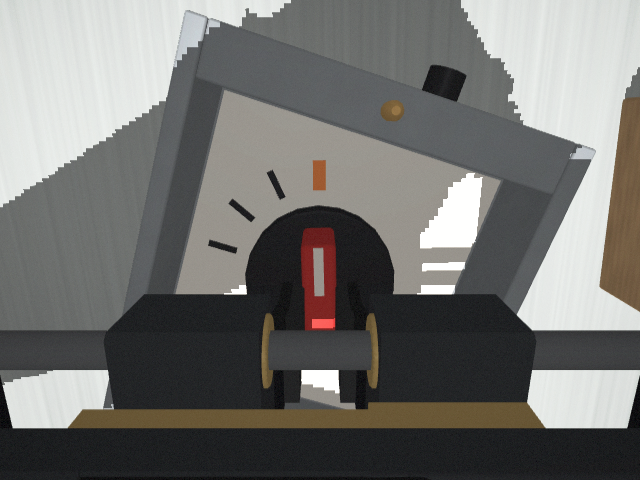

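The pointer (318,250) lines up with the orange mark (319,175), at a measured turn of 72.4°. I'll nudge 1.3° further for margin below the stop, then hold.

Request:
play_rows(
  motion=[
    [0,0,0,0,0,-0.6,0.5],
    [0,0,0,0,0,-1.3,0.5],
    [0,0,0,0,0,-1.3,0.5],
    [0,0,0,0,0,-1.3,0.5],
    [0,0,0,0,0,-1.3,0.5],
    [0,0,0,0,0,-1.3,0.5],
    [0,0,0,0,0,-1.3,0.5],
    [0,0,0,0,0,-1.3,0.5],
    [0,0,0,0,0,-1.3,0.5],
    [0,0,0,0,0,-1.3,0.5],
    [0,0,0,0,0,-1.3,0.5],
    [0,0,0,0,0,-1.3,0.5],
    [0,0,0,0,0,-1.3,0.5],
    [0,0,0,0,0,-1.3,0.5],
    [0,0,0,0,0,-1.3,0.5],
    [0,0,0,0,0,-1.3,0.5],
    [0,0,0,0,0,-1.3,0.5],
    [0,0,0,0,0,-1.3,0.5],
    [0,0,0,0,0,-1.3,0.5],
    [0,0,0,0,0,-1.3,0.5],
  ],
)

```text
time_s: 17.57
ee_pos: [0.5394, 0.2041, 0.0796]
tool_rot: [0.707, 0.014, 0.707, -0.016]
wrist_force: [1.3, -1.0, 0.1]
finger_gap: 0.0128
```

Request:
play_rows(
  motion=[
    [0,0,0,0,0,0,0.5],
    [0,0,0,0,0,0,0.5],
    [0,0,0,0,0,0,0.5],
    [0,0,0,0,0,0,0.5],
    [0,0,0,0,0,0,0.5],
    [0,0,0,0,0,0,0.5],
    [0,0,0,0,0,0,0.5],
    [0,0,0,0,0,0,0.5],
    [0,0,0,0,0,0,0.5],
    [0,0,0,0,0,0,0.5],
    [0,0,0,0,0,0,0.5],
    [0,0,0,0,0,0,0.5],
    [0,0,0,0,0,0,0.5],
    [0,0,0,0,0,0,0.5],
    [0,0,0,0,0,0,0.5],
    [0,0,0,0,0,0,0.5],
    [0,0,0,0,0,0,0.5],
    [0,0,0,0,0,0,0.5],
    [0,0,0,0,0,0,0.5],
    [0,0,0,0,0,0,0.5],
  ],
)

```text
time_s: 19.23
ee_pos: [0.5394, 0.2041, 0.0796]
tool_rot: [0.707, 0.014, 0.707, -0.016]
wrist_force: [-0.2, -0.5, 0.3]
finger_gap: 0.0127
```

```bash
python3 - <<'E'
from h import *
st(); a=capture("wrist"); b=capture("scene"); cv2.imwrite("pics/w10.png",np.hstack([cv2.resize(a,(400,300)),cv2.resize(b,(400,300))]))
E
```

```text
t 19.23 p [0.5394 0.2041 0.0796] down [-0.    -0.002 -1.   ] jaw -2.5 F [-0.2 -0.5  0.3] T [-0.06 -0.4   0.21] gap 0.0127 q [-0.02  0.35 -0.51  1.79  0.2   1.05 -0.64]
```

View pics/w10.png

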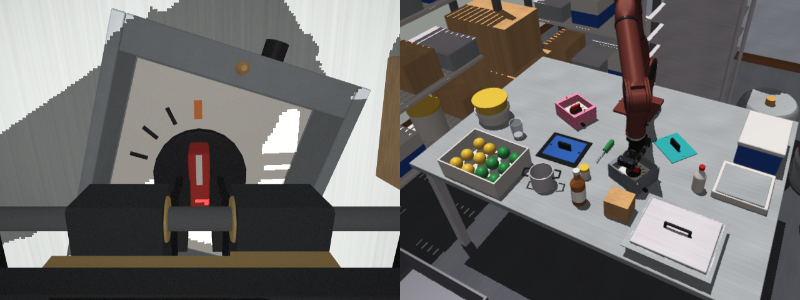

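The pointer is still on the orange mark and the cover is still on the mat. Holding a bit longer, then handing in.

Request:
play_rows(
  motion=[
    [0,0,0,0,0,0,0.5],
    [0,0,0,0,0,0,0.5],
    [0,0,0,0,0,0,0.5],
    [0,0,0,0,0,0,0.5],
    [0,0,0,0,0,0,0.5],
    [0,0,0,0,0,0,0.5],
    [0,0,0,0,0,0,0.5],
    [0,0,0,0,0,0,0.5],
    [0,0,0,0,0,0,0.5],
    [0,0,0,0,0,0,0.5],
    [0,0,0,0,0,0,0.5],
    [0,0,0,0,0,0,0.5],
    [0,0,0,0,0,0,0.5],
    [0,0,0,0,0,0,0.5],
    [0,0,0,0,0,0,0.5],
    [0,0,0,0,0,0,0.5],
  ],
)

```text
time_s: 20.67
ee_pos: [0.5394, 0.2041, 0.0796]
tool_rot: [0.707, 0.014, 0.707, -0.016]
wrist_force: [1.4, -0.4, 0.5]
finger_gap: 0.0124
```

```bash
python3 -c "
from h import *
st(); print(finish_job())"
```

```text
t 20.67 p [0.5394 0.2041 0.0796] down [-0.    -0.002 -1.   ] jaw -2.4 F [ 1.4 -0.4  0.5] T [-0.14 -0.36  0.25] gap 0.0124 q [-0.02  0.35 -0.51  1.79  0.2   1.05 -0.64]
the job is handed in; nothing more can be done
None
```

I lifted the blue cover straight up off the pins, laid it flat and handle up on the black mat, and let go. I then turned the red dial clockwise to the third click and handed the job in at 20.7 s with the fingers still holding it.

- **Cover:** after release it measured (515, −193) mm with a 3.6° turn by the wrist camera. The mat centre is about (515, −193) mm with a 3.4° turn. The cameras differed by 2–4 mm.
- **Dial:** the tool turned about 73.6° (click 72°, stop 78°). In the last picture, at 19.2 s, the pointer was on the orange mark. It was held there about 4.8 s, with a steady spring-back of 0.2–0.25 N m at the wrist.
- **Other things:** nothing else appeared to have moved in the last scene picture, judged by eye only. The highest wrist force I read was about 10 N, when the cover touched the mat. No check failed.

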